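Clamp a mould board on the brushing carriage and send it to its station

TASK

Push the sprung hold-down arm right back so that it stays back, then slide the wooden mould board flat along the carriage under it, between the side guides, square and fully home against the back stop, and bring the arm forward again so that its foot bears down on the board. Then push the loaded carriage along its rail to the left, fully home in the brushing station. Keep the carriage in the loading station until the board is clamped, and leave the other things on the bench where they are.

Things in the scene. Friction and masses are not known exactly. Their poses are not given: they have to be found in the camera images.
- jig: Fixed steel rail base, 420 long (its y, the rail direction), 160 deep, plate 12 thick, end blocks at y = +-200, 46 tall. Origin on the bench surface, mid-rail; x points away from the robot, y to the robot's left, turned by the jig's yaw. A carriage rides on it between two stations 130 apart: loading at the right (-y), brushing at the left (+y).
- carriage (a joint): Travel of the carriage along the rail (m): 0 = loading station (start), 0.130 = brushing station, an end stop at each. A hidden spring holds it at either one: about 6 N pushes it out, fading towards mid-travel; over the last part the spring helps to draw it in against the stop.
- seat (a point): Point on top of the carriage bed (48 above the bench) where the middle of the board's underside belongs; travels with the carriage; axes as the jig's. From it: bed x -120 to +90, y +-115; two side guides 14 tall, 176 apart inside, at x 0 to +42 (square ends, so the 160 wide board must be near the middle to enter); two pivot cheeks 54 tall at x 51 to 77, y +-22.
- back_stop (a point): Middle of the lower front edge of the back stop, a bar across the carriage bed 18 tall, 150 long in y, 10 thick: 42 beyond the seat in x. The far long side of the board goes home against it.
- mould: Carved wooden mould board, 84 (its x) by 160 (its y) by 24 thick, 0.24 kg or so, lying flat and loose, somewhat crooked, on the front part of the carriage bed, short of the hold-down. Origin at the centre of its underside.
- holddown (a joint): Angle of the hold-down (rad), a bell crank on the carriage. 0 = foot fully down, 9 above the empty bed: it blocks the board. Pushing the cross bar away from the robot raises the foot; 1.0 = right back at its stop, foot clear. Over-centre spring: below 0.62 it drives the foot down, above it holds the arm back by itself. At most about 9 N at the bar. Foot bearing on the board: about 0.26.
- pivot (a point): Hinge axis of the hold-down, on the carriage: at x = +62, y = 0, z = +42 from the seat; the axis runs along the rail (y).
- bar (a point): Middle of the cross bar on top of the hold-down's upright limb: steel bar 14 in diameter, 90 long along the rail (y), on a 12 thick stem, 80 from the pivot. With the foot fully down it stands 27 nearer the robot than the pivot and 75 above it; pushed right back, 48 beyond the pivot and 64 above it.
- foot (a point): Axis centre of the hold-down's rubber foot: roller shape 18 in diameter, 60 long along the rail (y), on the limb that reaches from the pivot towards the robot, 60 from the pivot.
- push_plate (a point): Middle of the top edge, outer (right, -y) face, of the upright steel plate at the right end of the carriage: 80 long in x, 8 thick, 45 tall above the bed. The free face looks to -y, and is the place to push the carriage to the left.
- jar: Bystander: amber glass jar with a steel lid, 56 wide, 85 tall, stands behind the rail at its left part (mm). Origin at its underside's centre; leave it alone.
- cutter: Bystander: thin steel ring cutter, 72 across, 45 tall, stands in front of the rail at its right end (mm). Origin at its underside's centre; leave it alone.
- cup: Bystander: small steel cup, 68 across, 55 tall, stands in front of the rail's left part (mm). Origin at its underside's centre; leave it alone.
- bowl: Bystander: steel bowl, 170 across, 65 tall, at one side of the bench (mm). Origin at its underside's centre; leave it alone.
- sieve: Bystander: steel drum pan, 190 across, 60 tall, at one side of the bench (mm). Origin at its underside's centre; leave it alone.
- brush: Bystander: wooden-handled brush, 200 long, lying at one side of the bench (mm). Leave it alone.
- spatula: Bystander: wooden-handled spatula, 240 long, lying at one side of the bench (mm). Leave it alone.
There are look-alikes about, which are no part of the job. What is shaped like the mould but purple or turquoise is not meant.

How it is judged (in metres and radians):
On the way, in this order (a step that is already met when the one before it is completed fails the run):
1. the hold-down arm is pushed right back and the carriage is still in the loading station (value of joint holddown above 0.9 rad and value of joint carriage below 0.02 m), for 0.2 s.
2. the board lies square and home against the back stop with the arm still back (x of mould in the frame of seat between -0.006 and 0.006 m and y of mould in the frame of seat between -0.011 and 0.011 m and z of mould in the frame of seat between -0.006 and 0.006 m and angle between the x axis of mould and the x axis of seat, either way round below 0.06 rad and value of joint holddown above 0.75 rad and value of joint carriage below 0.02 m), for 0.2 s.
3. the arm bears down on the seated board, with the carriage still in the loading station (x of mould in the frame of seat between -0.006 and 0.006 m and y of mould in the frame of seat between -0.011 and 0.011 m and z of mould in the frame of seat between -0.006 and 0.006 m and angle between the x axis of mould and the x axis of seat, either way round below 0.06 rad and value of joint holddown between 0.17 and 0.36 rad and value of joint carriage below 0.02 m), for 0.2 s.
4. the loaded carriage is home in the brushing station (x of mould in the frame of seat between -0.006 and 0.006 m and y of mould in the frame of seat between -0.011 and 0.011 m and z of mould in the frame of seat between -0.006 and 0.006 m and angle between the x axis of mould and the x axis of seat, either way round below 0.06 rad and value of joint holddown between 0.17 and 0.36 rad and value of joint carriage above 0.125 m), for 0.2 s.
At the end, for the whole second after the job is handed in: The carriage is home in the brushing station (within 5 mm of its end stop); the board lies flat on it, within 6 mm of home against the back stop, within 11 mm of the middle and 0.06 rad of square; the hold-down's foot rests on the board (arm at 0.17 to 0.36 rad); all is at rest (all of step 4 and linear speed of mould below 0.01 m/s and velocity of joint carriage between -0.01 and 0.01 m/s and velocity of joint holddown between -0.1 and 0.1 rad/s); the robot touches nothing.
It fails at once if the carriage leaves the loading station (by more than 40 mm) before the board is clamped under the foot (value of joint carriage above 0.04 m and not (value of joint holddown between 0.17 and 0.36 rad)).
It fails at once if one of the bystanders is shifted by more than 40 mm (distance of any of jar, cutter, cup, bowl, sieve, brush, spatula from where it was at the start of the episode above 0.04 m).
It also fails if it takes over 72 s, if anything falls off the work surface, if the arm or the gripper's body presses on something with over 40 N, if the wrist force passes 120 N, or if a joint passes its speed limit or range.

ROBOT

A 7-joint arm with a two-finger parallel gripper is mounted at the origin on the work surface. World frame = base frame: x ahead of the robot, y to its left, z up, the work surface at z = 0. Lengths are in mm, angles in degrees, forces in N, time in s.
With the tool pointing down it reaches from about 425 to 875 mm from the base axis. Payload 4.7 kg.
Tool frame: the origin (TCP) lies on the mounting face of the last link; the fingertips stand 173 mm ahead of it and the grasp point (between the pads) lies 155 mm ahead of it; z points along the fingers, y is the line along which they close (so a half turn about z gives the same grasp; the last joint's range is limited). The gripper opens to 85 mm and grips with 20 to 120 N. Pads are 22 mm wide; open, the fingers measure 114 mm over their backs; the gripper's body (76 mm by 85 mm) begins 54 mm behind the grasp point. The pads swing forward as they close: fully open they stand 13 mm farther back than shut.
Start: joints at [76.667, 18.392, -4.016, 83.108, 1.295, 78.541, -3.26], TCP at [158.779, -630.314, 404.749] pointing down, gripper open.
Joint ranges: [-163.93, 163.93], [-17.29, 119.83], [-79.2, 71.16], [3.27, 140.29], [-89.18, 269.18], [5.43, 117.66], [-154.24, 154.24]. Speed limits (degrees/s): [147.25, 147.25, 180, 180, 180, 180, 180].

INTERFACE

Orientations are given as [roll, pitch, yaw] about the fixed x, y, z axes, in that order (R = Rz(yaw) Ry(pitch) Rx(roll)).
In Python, from station import robot gives the robot as it stands.
- The arm moves only by the tool apply_moves, never from a script. Its argument "targets" is a list that holds one entry, the list of rows, each a list of 5 numbers: the shift along the tool's x, y, z scaled (see below), then the turn about the tool's z scaled (see below), then the closure, from 0 (fully open) to 1 (shut). A call has 1 to 12 rows; each row is the pose to reach, as a shift and turn from the pose commanded when the call began, along the tool's axes at that moment, turning the shorter way round; what a row does not reach only later rows make up. The controller multiplies each number of a shift by 30 cm and each number of a turn by pi rad. A row lasts 1/12 s, in which the tool goes at most 41.7 mm and 7.16 degrees, less where a joint would pass 70% of its speed; a pose out of reach is approached as far as the arm can. A call with a number of a shift or a turn outside -1 to 1 is refused whole. A call with a gripper value outside its range is refused whole. The fingers move at their own pace and stop on an object; "newtons" is the grip in N (left out, the last holds). Time passes only in rows, so rows that repeat a pose let the fingers close. It gives the time, the measured TCP pose, the force, the opening and the grip force at its end, in the units of the state.
- robot.get_obs(): the state, without advancing time (a new reading comes with each control period).
- robot.get_image(name): name is "scene" or "top"; returns (picture, depth): 420x560x3 uint8, red, green, blue; 420x560 float32, mm along the optical axis (not along the pixel's ray), 0 where there is no reading.
- robot.camera_info(name): a dict with "mtx" (3x3 intrinsics, pixels), "R" (3x3) and "t" (3): a world point X has camera coordinates R X + t. Camera axes: x right, y down, z forward; pixel columns grow to the right and rows downward; lengths in mm; the calibration is good to about 2 mm. A picture is of the moment at which its call begins. camera_info takes no time and is no camera call.
- robot.sign_off(): hands the job in; it is judged then, once.
The state is a dict: "clock": time; "joint_positions": joint angles; "joint_velocities": joint speeds; "joint_torque": joint torques, N m; "position": TCP position; "orientation": TCP orientation; "ft_force": force on the tool from outside, world axes, zero at the start; "torque": the same for the moment, N m; "width": finger opening in mm; "grip_force": force on a finger pad.
Only numpy, scipy, OpenCV 4.12 (cv2) and the standard library are available. Lean on these libraries where they do the work, as an engineer would, in place of code of your own. Each camera call takes 0.05 s, during which the arm holds its last target. There are 200 camera calls.

## Working session

There is one attempt and no reset: what is moved stays moved. The work goes in short steps, Python scripts to look and compute and a tool call to move; the robot and the scene stay as the last step left them, time stands still between calls to the robot, and variables do not carry over. Pictures are saved under pics/ and viewed, at most 10 in all, crops included, and the job is handed in when it is done.

Besides the shell and the picture viewer there is one more tool, called after "Request:" as a command line: name --argument value ..., lists and objects as JSON in quotes. apply_moves: Moves the arm, as the interface text tells. Its arguments: {"type":"object","properties":{"targets":{"type":"array"},"newtons":{"type":"number"}},"required":["targets"]}

```bash
mkdir -p pics; cat > h.py <<'E'
import numpy as np,cv2
from station import robot
def shot(n,f=None):
    im,d=robot.get_image(n); c=robot.camera_info(n)
    if f: cv2.imwrite('pics/'+f,im[:,:,::-1])
    K=np.array(c['mtx']);R=np.array(c['R']);t=np.array(c['t']).ravel()
    v,u=np.mgrid[:d.shape[0],:d.shape[1]]
    P=np.stack([(u-K[0,2])/K[0,0]*d,(v-K[1,2])/K[1,1]*d,d],-1)
    W=(P-t)@R
    W[d==0]=np.nan
    return im,W
E
python3 - <<'E'
from h import *
for n in('top','scene'):
    im,W=shot(n,n+'0.png'); np.save(n+'.npy',W)
print(robot.get_obs())
E
```

```text
{'clock': 0.1, 'joint_positions': array([76.66649887, 18.43323968, -4.01506858, 83.17005735,  1.29578937,
       78.54163073, -3.26197206]), 'joint_velocities': array([-0.10487331, -0.06238013, -0.04155866, -0.24017539, -0.0061278 ,
       -0.01000409,  0.11986115]), 'joint_torque': array([-1.22176621e-04, -4.94881403e+01, -3.83990603e-01, -3.15208983e+01,
        1.31428469e-02,  7.48067483e-03,  1.35156355e-06]), 'position': array([ 158.71771325, -630.11792399,  403.7315919 ]), 'orientation': array([-1.79900351e+02,  6.56188723e-03,  1.41408950e+01]), 'ft_force': array([ 0.86485238,  0.10866214, -0.03718358]), 'torque': array([-0.0061136 , -0.00513305, -0.03175405]), 'grip_force': 0.0, 'width': 85.1301316716779}
```

View pics/top0.png

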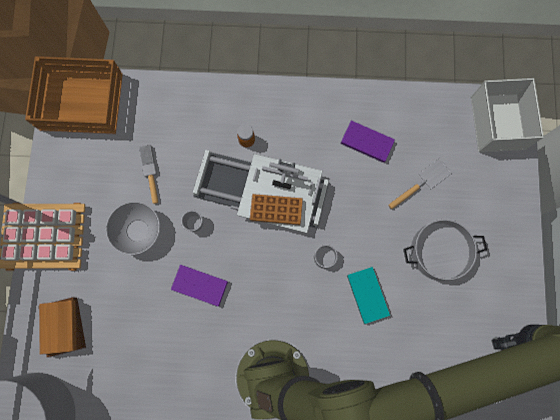

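View pics/scene0.png

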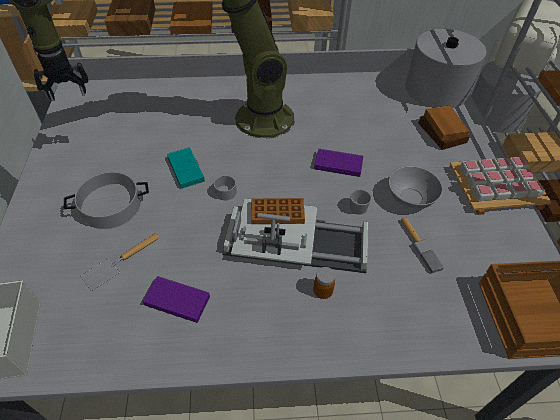

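The top view shows the jig near (265,185), the brown board at (277,208) and the cross bar near (285,170). The cup is at (192,222), the cutter at (326,257) and the jar at (246,137).

```bash
python3 - <<'E'
from h import *
W=np.load('top.npy');im=cv2.imread('pics/top0.png').astype(int)
print(W[208,277],W[190,252])
hsv=cv2.cvtColor(im.astype(np.uint8),cv2.COLOR_BGR2HSV)
z=W[...,2]; roi=np.zeros(z.shape,bool); roi[140:240,190:335]=1
def rect(m,nm):
    m=cv2.morphologyEx(m.astype(np.uint8),cv2.MORPH_OPEN,np.ones((2,2)))
    n,l,s,c=cv2.connectedComponentsWithStats(m)
    k=1+np.argmax(s[1:,4]); p=W[l==k][:,:2].astype(np.float32)
    print(nm,len(p),cv2.minAreaRect(p),np.median(z[l==k])); return l==k
b=rect(roi&(hsv[...,1]>90)&(hsv[...,0]<25)&(z>55)&(z<85),'board')
rect(roi&(abs(z-48)<5),'bed')
rect(roi&(z>38)&(z<110),'all carriage')
rect(roi&(z>150)&(z<190),'bar')
rect(roi&(abs(z-93)<5),'plate')
rect(roi&(abs(z-46)<6)&(np.arange(560)<235),'leftend')
rect(roi&(z>8)&(z<60),'jig all')
S=np.load('scene.npy');q=S.reshape(-1,3)
q=q[(q[:,2]>150)&(q[:,2]<190)&(abs(q[:,0]-630)<120)&(abs(q[:,1])<200)]
print('scene bar',len(q),cv2.minAreaRect(q[:,:2].astype(np.float32)))
for nm,(u,v) in dict(cup=(192,222),cutter=(326,257),jar=(246,137)).items():
    w=W[v-14:v+15,u-14:u+15].reshape(-1,3);w=w[w[:,2]>30];print(nm,np.nanmin(w,0),np.nanmax(w,0))
E
```

```text
[513.69431987   9.49626139  69.78953076] [570.7762136   92.03138716  57.88899946]
board 1318 ((514.8963623046875, 7.759056091308594), (155.85513305664062, 82.52531433105469), 83.67657470703125) nan
bed 711 ((584.6688842773438, 69.07286071777344), (153.83700561523438, 122.9403076171875), 33.469879150390625) nan
all carriage 4439 ((577.229248046875, -0.4021453857421875), (228.12640380859375, 223.17633056640625), 76.5215072631836) nan
bar 139 ((627.2877197265625, -6.710643768310547), (95.00067138671875, 41.93962478637695), 84.23785400390625) 168.48161758653586
plate 19 ((584.7915649414062, -116.18680572509766), (7.573378086090088, 34.56742477416992), 62.872657775878906) 88.66904276034832
leftend 149 ((615.030029296875, 262.23382568359375), (11.628114700317383, 125.91499328613281), 78.47864532470703) 42.43767664964842
jig all 4724 ((575.9429931640625, 65.67071533203125), (411.2561950683594, 184.2969207763672), 76.3680648803711) nan
scene bar 185 ((624.81201171875, -6.398536682128906), (88.8555908203125, 19.590822219848633), 73.4227066040039)
cup [430.29341615 246.45402156  30.04585368] [495.64904233 312.07657263  62.23139016]
cutter [ 336.54305278 -184.61072526   30.94800234] [ 408.22620772 -113.42938771   50.88440575]
jar [726.67319719  99.00913644  30.80839668] [778.90902611 152.03152614  91.48918332]
```

```bash
cat >> h.py <<'E'
A=np.radians(-13.6); SEAT=np.array([591.5,1.])
X=np.array([np.cos(A),np.sin(A)]);Y=np.array([-np.sin(A),np.cos(A)])
def go(*wps,tip=173):
    """waypoints (seat x, seat y, tip z, yaw rel. to jig) -> rows relative to the present pose"""
    o=robot.get_obs();p=np.array(o['position']);yw=np.radians(o['orientation'][2])
    q=p[:2]-SEAT
    print('t',round(o['clock'],2),'now seat xy',(q@X).round(1),(q@Y).round(1),'TCPz',p[2].round(1),'yaw rel',round(o['orientation'][2]+13.6,1),'F',np.round(o['ft_force'],1),'w',round(o['width'],1))
    tx=np.array([np.cos(yw),np.sin(yw)]);ty=np.array([np.sin(yw),-np.cos(yw)])
    for x,y,z,r in wps:
        d=SEAT+x*X+y*Y-p[:2]; dz=-(z+tip-p[2])
        t=-(np.degrees(A)+r-np.degrees(yw)); t=(t+180)%360-180
        s=np.array([d@tx,d@ty,dz])
        print('mm',s.round(0),'row',(s/300).round(3),round(t/180,3),'n',int(np.ceil(max(np.linalg.norm(s)/41.7,abs(t)/7.16))))
E
python3 - <<'E'
from h import *
go((-10,0,220,0),(-10,0,148,0))
E
```

```text
t 0.1 now seat xy -272.2 -715.2 TCPz 403.7 yaw rel 27.7 F [ 0.9  0.1 -0. ] w 85.1
mm [ 565. -511.   11.] row [ 1.883 -1.703  0.036] 0.154 n 19
mm [ 565. -511.   83.] row [ 1.883 -1.703  0.276] 0.154 n 19
```

Request:
apply_moves --targets '[[[0.94, -0.85, 0, 0, 1], [0.94, -0.85, 0, 0, 1], [0.94, -0.85, 0, 0, 1], [0.94, -0.85, 0, 0, 1], [0.94, -0.85, 0, 0, 1], [0.94, -0.85, 0, 0, 1], [0.94, -0.85, 0, 0, 1], [0.94, -0.85, 0, 0, 1], [0.94, -0.85, 0, 0, 1], [0.94, -0.85, 0, 0, 1], [0.94, -0.85, 0, 0, 1], [0.94, -0.85, 0, 0, 1]]]'

```text
clock: 1.1
position: [369.7, -314.3, 404.5]
orientation: [180.0, 0.1, 14.2]
ft_force: [0.5, 0.4, -0.8]
width: -0.0
grip_force: 0.0
```

Request:
apply_moves --targets '[[[0.94, -0.85, 0, 0.154, 1], [0.94, -0.85, 0, 0.154, 1], [0.94, -0.85, 0, 0.154, 1], [0.94, -0.85, 0, 0.154, 1], [0.94, -0.85, 0, 0.154, 1], [0.94, -0.85, 0, 0.154, 1], [0.94, -0.85, 0, 0.154, 1], [0.94, -0.85, 0, 0.154, 1], [0.94, -0.85, 0, 0.154, 1], [0.94, -0.85, 0, 0.154, 1], [0.94, -0.85, 0, 0.154, 1], [0.94, -0.85, 0, 0.154, 1]]]'

```text
clock: 2.1
position: [581.7, 1.4, 403.7]
orientation: [-180.0, 0.1, -13.6]
ft_force: [-0.1, -1.1, 0.1]
width: -0.1
grip_force: 0.0
```

```bash
python3 - <<'E'
from h import *
go((-10,0,148,0),(60,0,148,0),(93,0,148,0))
shot('scene','s1.png')
E
```

```text
t 2.1 now seat xy -9.6 -1.9 TCPz 403.7 yaw rel 0.0 F [-0.1 -1.1  0.1] w -0.1
mm [-0. -2. 83.] row [-0.001 -0.006  0.276] 0.0 n 2
mm [70. -2. 83.] row [ 0.232 -0.006  0.276] 0.0 n 3
mm [103.  -2.  83.] row [ 0.342 -0.006  0.276] 0.0 n 4
```

View pics/s1.png

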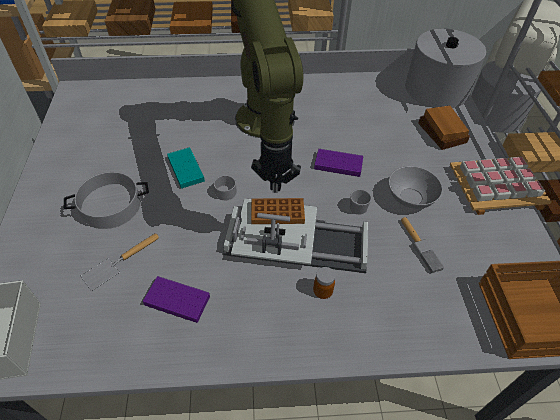

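The closed gripper (276,180) hangs in front of the cross bar (272,217). I'll lower it and push the bar back slowly.

Request:
apply_moves --targets '[[[0, -0.006, 0.276, 0, 1], [0, -0.006, 0.276, 0, 1], [0, -0.006, 0.276, 0, 1], [0.06, -0.006, 0.276, 0, 1], [0.1, -0.006, 0.276, 0, 1], [0.13, -0.006, 0.276, 0, 1], [0.16, -0.006, 0.276, 0, 1], [0.19, -0.006, 0.276, 0, 1], [0.22, -0.006, 0.276, 0, 1], [0.25, -0.006, 0.276, 0, 1], [0.28, -0.006, 0.276, 0, 1], [0.3, -0.006, 0.276, 0, 1]]]'

```text
clock: 3.15
position: [670.3, -19.5, 322.7]
orientation: [180.0, -0.1, -13.7]
ft_force: [0.3, -0.0, -0.0]
width: 0.1
grip_force: 0.0
```

```bash
cat >> h.py <<'E'
def bar(S):
    q=S.reshape(-1,3);q=q[(q[:,2]>140)&(q[:,2]<185)]
    r=q[:,:2]-SEAT;a,b=r@X,r@Y
    m=(abs(b)<60)&(a>-30)&(a<150);return np.c_[a,b,q[:,2]][m]
E
python3 - <<'E'
from h import *
go((93,0,148,0),(96,0,148,0))
im,S=shot('scene');b=bar(S);b=b[abs(b[:,1])>22];print(len(b),np.median(b,0),b.min(0),b.max(0))
E
```

```text
t 3.15 now seat xy 81.4 -1.4 TCPz 322.7 yaw rel -0.1 F [ 0.3 -0.  -0. ] w 0.1
mm [12. -1.  2.] row [ 0.039 -0.005  0.006] -0.001 n 1
mm [15. -1.  2.] row [ 0.049 -0.005  0.006] -0.001 n 1
97 [111.01580321  24.91675569 157.02588004] [ 98.51224465 -41.78567193 147.80389295] [118.94175156  48.07110997 164.43477258]
```

```bash
python3 - <<'E'
from h import *
go((-86,-135,150,0),(-86,-135,57,0))
im,W=shot('top');z=W[...,2]
r=W[...,:2]-SEAT;a,b=r@X,r@Y
m=(z>85)&(z<98)&(b<-95)&(b>-135)&(abs(a)<90);print('plate',m.sum(),a[m].min(),a[m].max(),b[m].min(),b[m].max())
E
```

```text
t 3.2 now seat xy 81.9 -1.3 TCPz 322.4 yaw rel -0.1 F [ 0.5 -0.8  0.4] w -0.0
mm [-168.  134.   -1.] row [-0.559  0.447 -0.002] -0.001 n 6
mm [-168.  134.   92.] row [-0.559  0.447  0.308] -0.001 n 6Traceback (most recent call last):
  File "<stdin>", line 5, in <module>
    return umr_minimum(a, axis, None, out, keepdims, initial, where)
ValueError: zero-size array to reduction operation minimum which has no identity
```

Request:
apply_moves --targets '[[[-0.3, 0, 0, 0, 1], [-0.56, 0.1, 0, 0, 1], [-0.56, 0.2, 0, 0, 1], [-0.56, 0.45, 0, 0, 1], [-0.56, 0.45, 0, 0, 1], [-0.56, 0.45, 0, 0, 1], [-0.56, 0.45, 0, 0, 1], [-0.56, 0.45, 0, 0, 1], [-0.56, 0.45, 0, 0, 1]]]'

```text
clock: 4.0
position: [474.2, -108.7, 322.4]
orientation: [180.0, -0.1, -13.6]
ft_force: [0.7, 0.7, -0.6]
width: -0.0
grip_force: 0.0
```

```bash
cat >> h.py <<'E'
def board(n='top'):
    im,W=shot(n);z=W[...,2];h=cv2.cvtColor(im,cv2.COLOR_RGB2HSV)
    r=W[...,:2]-SEAT;a,b=r@X,r@Y
    m=(h[...,1]>90)&(h[...,0]<25)&(z>52)&(z<85)&(abs(a)<140)&(abs(b)<140)
    m=cv2.morphologyEx(m.astype(np.uint8),cv2.MORPH_OPEN,np.ones((2,2)))>0
    p=np.c_[a[m],b[m]].astype(np.float32)
    print(n,'board',len(p),cv2.minAreaRect(p))
    return p
E
python3 - <<'E'
from h import *
go((-86,-135,150,0),(-86,-135,57,0))
board();board('scene')
im,S=shot('scene');b=bar(S);print(len(b),np.median(b,0))
np.save('top.npy',shot('top','t2.png')[1])
E
```

```text
t 4.0 now seat xy -88.2 -134.2 TCPz 322.4 yaw rel 0.0 F [ 0.7  0.7 -0.6] w -0.0
mm [ 2.  1. -1.] row [ 0.007  0.003 -0.002] 0.0 n 1
mm [ 2.  1. 92.] row [0.007 0.003 0.308] 0.0 n 3
top board 1293 ((11.054664611816406, 18.96844482421875), (290.0171813964844, 157.49327087402344), 16.51326560974121)
scene board 1176 ((-78.53437805175781, 12.122657775878906), (126.89529418945312, 200.27056884765625), 32.82693099975586)
185 [111.61666548   3.81026508 157.0032772 ]
```

```bash
python3 -c "
import cv2
i=cv2.imread('pics/t2.png')[130:270,170:370];cv2.imwrite('pics/t2c.png',cv2.resize(i,None,fx=4,fy=4,interpolation=cv2.INTER_CUBIC))"
```

```text
(no output)
```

View pics/t2c.png

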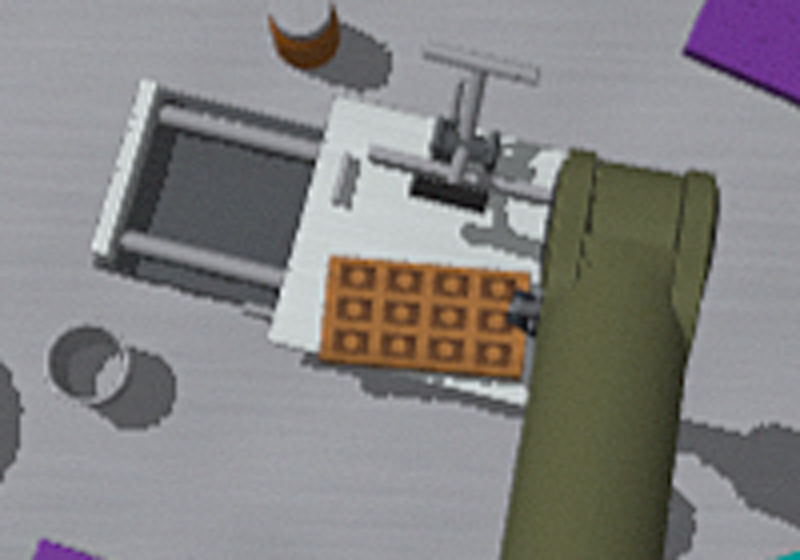

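The arm is held back by itself and the left guide (345,180) is clear. The board (425,315) is still crooked. I'll refine the seat estimate, then nudge the board from its right end.

```bash
python3 - <<'E'
s=open('h.py').read()
s=s.replace("    p=np.c_[a[m],b[m]].astype(np.float32)\n","    l,st=cv2.connectedComponentsWithStats(m.astype(np.uint8))[1:3];m=l==1+np.argmax(st[1:,4])\n    p=np.c_[a[m],b[m]].astype(np.float32)\n")
open('h.py','w').write(s)
from h import *
for n in('top','scene'):
    im,W=shot(n);z=W[...,2];r=W[...,:2]-SEAT;a,b=r@X,r@Y
    m=(z>140)&(z<185)&(abs(b)<70)&(a>95)&(a<135);print(n,'bar y',np.percentile(b[m],[1,99]),'x',np.median(a[m]))
    m=(abs(z-48)<4)&(b>80)&(b<135)
    for c in(-80,-40,0,60):
        k=m&(abs(a-c)<12); print(c,'bed left edge',np.percentile(b[k],98).round(1),k.sum())
    k=(abs(z-48)<4)&(b>98)&(b<112);print('bed x range',np.percentile(a[k],[2,98]))
    k=(abs(z-62)<4)&(b>70)&(b<110)&(a>-10)&(a<60);print('guide',k.sum(),np.percentile(b[k],[3,97]),np.percentile(a[k],[3,97]))
    k=(abs(z-66)<4)&(abs(b)<80)&(a>30)&(a<65);print('stop',k.sum(),np.percentile(b[k],[2,98]),np.percentile(a[k],[5,95]))
board('scene')
E
```

```text
top bar y [-41.78588104  44.90061836] x 101.07643165742088
-80 bed left edge 109.0 46
-40 bed left edge 110.8 43
0 bed left edge 112.8 44
60 bed left edge 114.5 55
bed x range [-125.19852483   72.61325462]
guide 25 [71.69311453 92.77058857] [-6.70525821 33.29315383]
stop 104 [-72.63552199  67.87816025] [33.29079511 44.3686922 ]
scene bar y [-40.88651875  47.68032382] x 111.60816489063113
-80 bed left edge 110.1 58
-40 bed left edge 113.0 59
0 bed left edge 114.0 57
60 bed left edge 114.9 73
bed x range [-970.2237738   82.4844517]
guide 28 [72.0031718  93.98134179] [-1.63293484 45.69699334]
stop 54 [-71.81254     74.95585537] [38.91495004 61.31390252]
scene board 1175 ((-80.49160766601562, 14.77606201171875), (130.5426025390625, 188.95657348632812), 31.112232208251953)
```

Request:
apply_moves --targets '[[[0.007, 0.003, 0.15, 0, 1], [0.007, 0.003, 0.3, 0, 1], [0.007, 0.003, 0.308, 0, 1], [0.007, 0.003, 0.308, 0, 1], [0.007, -0.02, 0.308, 0, 1], [0.007, -0.035, 0.308, 0, 1]]]'

```text
clock: 4.85
position: [479.9, -98.8, 231.6]
orientation: [-180.0, -0.2, -13.6]
ft_force: [0.1, -0.1, -0.2]
width: -0.4
grip_force: 0.0
```

```bash
python3 - <<'E'
from h import *
go((-86,-115,57,0))
board('scene');board()
E
```

```text
t 4.85 now seat xy -85.0 -123.2 TCPz 231.6 yaw rel 0.0 F [ 0.1 -0.1 -0.2] w -0.4
mm [-1. -8.  2.] row [-0.003 -0.027  0.005] 0.0 n 1
scene board 1183 ((-84.62094116210938, 17.02861785888672), (126.15876007080078, 186.36508178710938), 32.48548889160156)
top board 1217 ((-117.03834533691406, -11.88531494140625), (150.37094116210938, 146.34426879882812), 11.956875801086426)
```

```bash
cat >> h.py <<'E'
def plane(n,uv,z):
    c=robot.camera_info(n);K=np.array(c['mtx']);R=np.array(c['R']);t=np.array(c['t']).ravel()
    d=np.c_[np.asarray(uv,float),np.ones(len(uv))]@np.linalg.inv(K).T@R; o=-R.T@t
    return (o+d*((z-o[2])/d[:,2])[:,None])[:,:2]
def board(n='top',save=None):
    im,W=shot(n,save);h=cv2.cvtColor(im,cv2.COLOR_RGB2HSV)
    m=((h[...,1]>110)&(h[...,0]>4)&(h[...,0]<22)&(h[...,2]>60)).astype(np.uint8)
    v,u=np.mgrid[:420,:560];w=(plane(n,np.c_[u.ravel(),v.ravel()],72)-SEAT)
    m[(abs(w)>130).any(1).reshape(m.shape)]=0
    l,s=cv2.connectedComponentsWithStats(cv2.morphologyEx(m,cv2.MORPH_CLOSE,np.ones((3,3))))[1:3]
    l=l==1+np.argmax(s[1:,4]);p=w.reshape(420,560,2)[l]
    p=np.c_[p@X,p@Y].astype(np.float32);r=cv2.minAreaRect(p)
    print(n,'board',len(p),np.round(r[0],1),np.round(r[1],1),round(r[2],1));return p
E
python3 - <<'E'
from h import *
board();board('scene')
W=np.load('top.npy')
def line(W,sel,nm):
    z=W[...,2];r=W[...,:2]-SEAT;a,b=r@X,r@Y
    p=np.c_[a,b][sel(a,b,z).ravel() if 0 else slice(None)] if 0 else np.c_[a[sel(a,b,z)],b[sel(a,b,z)]]
    f=cv2.fitLine(p.astype(np.float32),cv2.DIST_HUBER,0,.01,.01).ravel()
    print(nm,len(p),np.degrees(np.arctan2(f[1],f[0])).round(2),f[2:].round(1))
for nm,S in(('top',W),('scene',shot('scene')[1])):
    line(S,lambda a,b,z:(z>148)&(z<170)&(a>100)&(a<130)&(abs(b)<50)&(abs(b)>10),nm+' bar')
    line(S,lambda a,b,z:(abs(z-66)<4)&(a>30)&(a<65)&(abs(b)<85)&(abs(b)>20),nm+' stop')
    line(S,lambda a,b,z:(abs(z-46)<4)&(b>235)&(b<290)&(abs(a)<80),nm+' endblock')
    # bed left edge
    z=S[...,2];r=S[...,:2]-SEAT;a,b=r@X,r@Y;q=[]
    for c in range(-110,75,6):
        k=(abs(z-48)<4)&(b>80)&(b<135)&(abs(a-c)<4)
        if k.sum()>6:q.append((c,b[k].max()))
    f=cv2.fitLine(np.float32(q),cv2.DIST_HUBER,0,.01,.01).ravel();print('bed edge',np.degrees(np.arctan2(f[1],f[0])).round(2),f[2:].round(1))
E
```

```text
top board 1225 [-82.   -7.6] [ 83.5 156.9] 11.4
scene board 1225 [-66.5  -3.9] [ 97.  159.1] 10.5
top bar 61 -88.22 [104.    0.9]
top stop 86 -87.82 [38.1 -4.6]
top endblock 112 2.27 [-16.9 263.2]
bed edge 1.28 [-15.2 111.7]
scene bar 143 -87.44 [111.7   4.5]
scene stop 54 -88.82 [44.9 19.7]
scene endblock 164 2.53 [ -7.6 264.6]
bed edge 2.46 [-48.8 111.4]
```

```bash
sed -i 's/A=np.radians(-13.6); SEAT=np.array(\[591.5,1.\])/A=np.radians(-11.4); SEAT=np.array([591.3,0.])/; s/+13.6,1/+11.4,1/' h.py; python3 - <<'E'
from h import *
go((-100,-115,57,0))
board();board('scene','s3.png')
i=cv2.imread('pics/s3.png')[160:290,190:390];cv2.imwrite('pics/s3c.png',cv2.resize(i,None,fx=4,fy=4,interpolation=cv2.INTER_CUBIC))
E
```

```text
t 5.1 now seat xy -90.4 -119.7 TCPz 230.8 yaw rel -2.2 F [-0.8 -0.2 -0.3] w 0.1
mm [-10.  -4.   1.] row [-0.033 -0.014  0.003] -0.012 n 1
top board 1233 [-82.2  -3.3] [ 83.4 156.9] 9.1
scene board 1224 [-66.6  -0.3] [ 97.  159.1] 8.3
```

View pics/s3c.png

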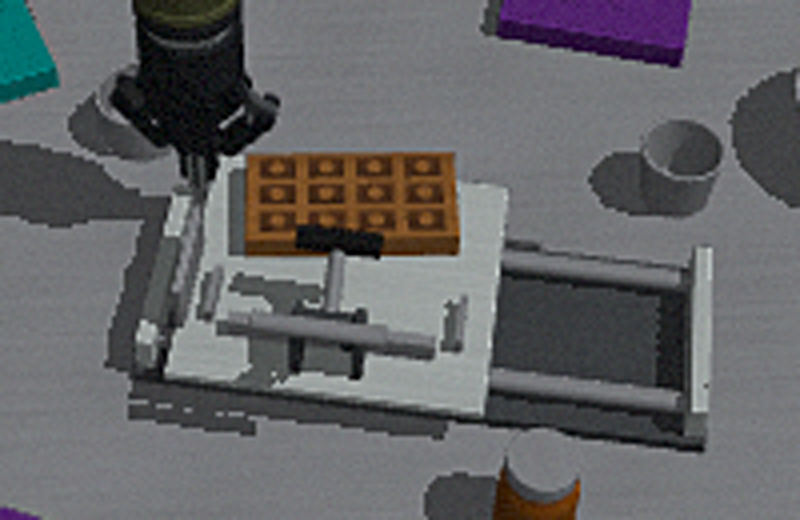

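The picture shows the finger (200,170) still right of the board, untouched, at about 20 mm. The board (350,205) is near the middle (y ≈ -3, 8-9° crooked), so I'll skip the side nudge and square it with both open fingers from the front.

```bash
python3 - <<'E'
from h import *
go((-90,-120,135,0),(-155,-2,135,0),(-155,-2,62,0),tip=160)
E
```

```text
t 5.2 now seat xy -90.7 -120.0 TCPz 230.2 yaw rel -2.2 F [ 0.1 -0.1 -0. ] w 0.0
mm [  1.   0. -65.] row [ 0.002  0.    -0.216] -0.012 n 2
mm [ -69. -115.  -65.] row [-0.229 -0.385 -0.216] -0.012 n 4
mm [ -69. -115.    8.] row [-0.229 -0.385  0.027] -0.012 n 4
```

Request:
apply_moves --targets '[[[0, 0.02, -0.216, -0.012, 1], [0, 0.02, -0.216, -0.012, 1], [0, 0.02, -0.216, -0.012, 1], [-0.229, -0.385, -0.216, -0.012, 0], [-0.229, -0.385, -0.216, -0.012, 0], [-0.229, -0.385, -0.216, -0.012, 0], [-0.229, -0.385, -0.216, -0.012, 0], [-0.229, -0.385, -0.216, -0.012, 0], [-0.229, -0.385, -0.1, -0.012, 0], [-0.229, -0.385, 0.027, -0.012, 0], [-0.229, -0.385, 0.027, -0.012, 0], [-0.229, -0.385, 0.027, -0.012, 0]]]'

```text
clock: 6.2
position: [437.9, 28.2, 220.0]
orientation: [-180.0, 0.3, -11.5]
ft_force: [0.4, 0.4, -0.5]
width: 85.1
grip_force: 0.0
```

```bash
python3 - <<'E'
from h import *
go((-105,-2,62,0),tip=160)
board();board('scene')
E
```

```text
t 6.2 now seat xy -156.0 -2.7 TCPz 220.0 yaw rel -0.1 F [ 0.4  0.4 -0.5] w 85.1
mm [51. -1. -2.] row [ 0.17  -0.003 -0.007] -0.0 n 2
top board 376 [-73.7 -56.5] [85.9 50.3] 13.7
scene board 1225 [-66.6  -0.3] [ 97.  159.1] 8.3
```

Request:
apply_moves --targets '[[[0.05, -0.003, -0.007, 0, 0], [0.07, -0.003, -0.007, 0, 0], [0.09, -0.003, -0.007, 0, 0], [0.11, -0.003, -0.007, 0, 0], [0.13, -0.003, -0.007, 0, 0], [0.15, -0.003, -0.007, 0, 0], [0.165, -0.003, -0.007, 0, 0], [0.18, -0.003, -0.007, 0, 0]]]'

```text
clock: 6.97
position: [492.1, 19.0, 223.4]
orientation: [180.0, 0.1, -11.4]
ft_force: [-3.5, 0.7, 3.0]
width: 85.5
grip_force: 2.1
```

```bash
python3 - <<'E'
from h import *
go((-53,-2,62,0),tip=160)
board();board('scene','s4.png')
i=cv2.imread('pics/s4.png')[160:290,190:390];cv2.imwrite('pics/s4c.png',cv2.resize(i,None,fx=4,fy=4,interpolation=cv2.INTER_CUBIC))
E
```

```text
t 6.97 now seat xy -101.0 -1.0 TCPz 223.4 yaw rel -0.0 F [-3.5  0.7  3. ] w 85.5
mm [48.  1.  1.] row [0.16  0.003 0.005] -0.0 n 2
top board 251 [-46.5 -73.7] [91.8 42.8] 20.0
scene board 1216 [-34.1  -4.7] [ 98.5 158.7] 0.1
```

View pics/s4c.png

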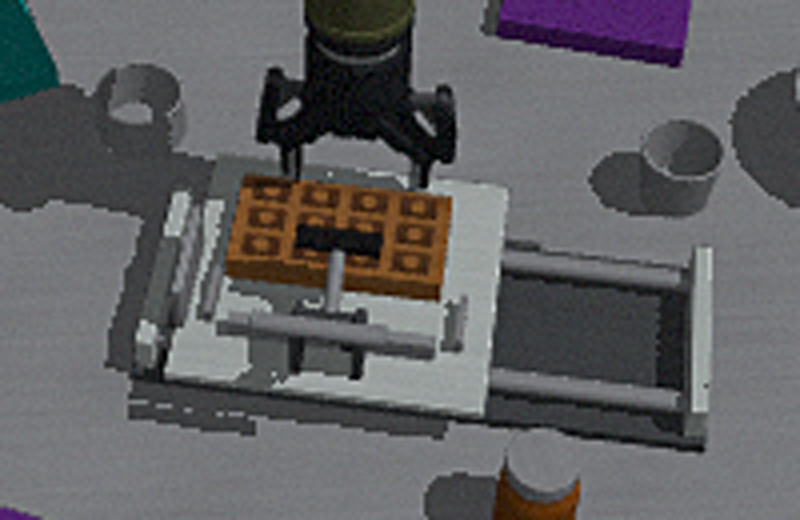

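The board (340,235) is now square to the fingers and just entering between the guides (212,290) and (455,320). I'll keep pushing slowly.

Request:
apply_moves --targets '[[[0.02, 0, 0.005, 0, 0], [0.035, 0, 0.005, 0, 0], [0.05, 0, 0.005, 0, 0], [0.065, 0, 0.005, 0, 0], [0.08, 0, 0.005, 0, 0], [0.095, 0, 0.005, 0, 0], [0.1, 0, 0.005, 0, 0], [0.1, 0, 0.005, 0, 0]]]'

```text
clock: 7.73
position: [522.1, 13.0, 222.1]
orientation: [-180.0, -0.1, -11.4]
ft_force: [0.3, -0.4, 0.1]
width: 85.5
grip_force: 0.0
```

```bash
python3 - <<'E'
from h import *
go((-60,-2,62,0),tip=160)
board('scene')
E
```

```text
t 7.73 now seat xy -70.4 -0.9 TCPz 222.1 yaw rel -0.0 F [ 0.3 -0.4  0.1] w 85.5
mm [10.  1.  0.] row [0.035 0.004 0.   ] -0.0 n 1
scene board 1115 [-4.9 -4.5] [159.5  97.6] 89.7
```

Request:
apply_moves --targets '[[[0.012, 0, 0, 0, 0], [0.02, 0, 0, 0, 0], [0.027, 0, 0, 0, 0], [0.033, 0, 0, 0, 0]]]'

```text
clock: 8.12
position: [531.0, 11.4, 222.1]
orientation: [180.0, 0.0, -11.4]
ft_force: [-4.3, 1.8, 3.4]
width: 85.5
grip_force: 2.1
```

Request:
apply_moves --targets '[[[0.005, 0, 0, 0, 0], [0.01, 0, 0, 0, 0]]]'

```text
clock: 8.28
position: [533.8, 10.9, 222.0]
orientation: [180.0, 0.1, -11.4]
ft_force: [-8.8, 2.2, 6.7]
width: 85.3
grip_force: 4.5
```

```bash
python3 - <<'E'
from h import *
go((-60,-2,62,0),tip=160)
board('scene')
E
```

```text
t 8.28 now seat xy -58.5 -0.7 TCPz 222.0 yaw rel -0.0 F [-8.8  2.2  6.7] w 85.3
mm [-1.  1. -0.] row [-0.005  0.004 -0.   ] -0.0 n 1
scene board 508 [ 1.2 38.9] [72.3 86.6] 89.5
```

Request:
apply_moves --targets '[[[0.006, 0, 0, 0, 0], [0.01, 0, 0, 0, 0], [0.01, 0, 0, 0, 0]]]'

```text
clock: 8.58
position: [534.9, 10.8, 221.5]
orientation: [179.9, 0.4, -11.4]
ft_force: [-12.3, 2.6, 10.1]
width: 85.2
grip_force: 6.3
```

```bash
python3 - <<'E'
from h import *
go((-60,-2,62,0),tip=160)
board('scene','s5.png')
i=cv2.imread('pics/s5.png')[160:290,190:390];cv2.imwrite('pics/s5c.png',cv2.resize(i,None,fx=4,fy=4,interpolation=cv2.INTER_CUBIC))
E
```

```text
t 8.58 now seat xy -57.4 -0.5 TCPz 221.5 yaw rel -0.0 F [-12.3   2.6  10.1] w 85.2
mm [-3.  1. -1.] row [-0.009  0.005 -0.002] -0.0 n 1
scene board 503 [ 1.3 39. ] [86.8 72.1] 0.1
```

View pics/s5c.png

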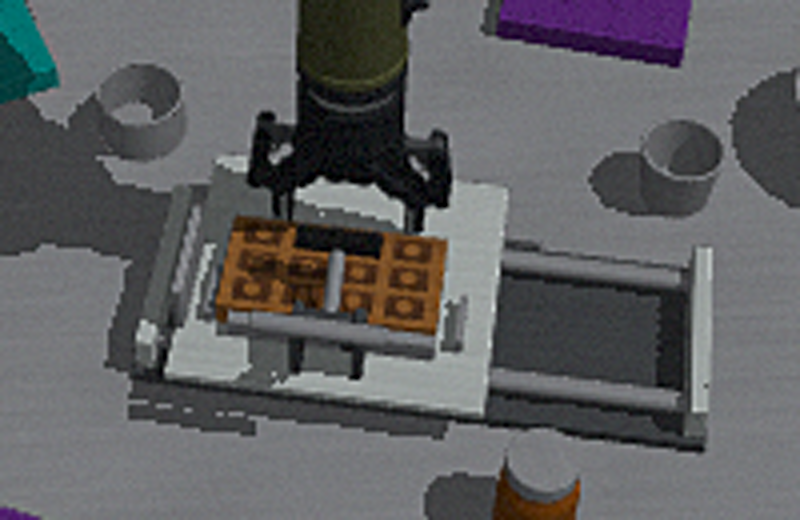

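The board (335,270) is home against the back stop bar, between both guides, and the push force is rising without movement. I'll back off and go over the cross bar.

Request:
apply_moves --targets '[[[-0.05, 0, 0, 0, 0], [-0.15, 0, 0, 0, 0], [-0.15, 0, -0.1, 0, 0], [-0.15, 0, -0.25, 0, 0], [-0.15, 0, -0.4, 0, 0], [-0.15, 0, -0.5, 0, 0], [-0.15, 0, -0.5, 0, 0]]]'

```text
clock: 9.22
position: [495.8, 19.5, 380.0]
orientation: [-180.0, -0.9, -11.4]
ft_force: [2.2, 0.7, -0.1]
width: 85.4
grip_force: 0.0
```

```bash
python3 - <<'E'
from h import *
print(robot.get_obs()['joint_positions'].round(0))
go((110,25,203,90),(110,25,203,-90),(110,25,143,-90),tip=166)
board('scene');b=bar(shot('scene')[1]);print(len(b),np.median(b,0),b.min(0),b.max(0))
E
```

```text
[  39.    2.  -45.  105.    2.   72. -108.]
t 9.22 now seat xy -97.4 0.2 TCPz 380.0 yaw rel -0.0 F [ 2.2  0.7 -0.1] w 85.4
mm [207. -25.  11.] row [ 0.691 -0.083  0.037] -0.5 n 13
mm [207. -25.  11.] row [ 0.691 -0.083  0.037] 0.5 n 13
mm [207. -25.  71.] row [ 0.691 -0.083  0.237] 0.5 n 13
scene board 503 [ 1.9 39. ] [85.6 72.1] 0.1
184 [111.40795933   0.59185674 156.57066299] [ 99.92972682 -44.51233456 146.94179687] [117.19448735  44.96032923 162.68219551]
```

Request:
apply_moves --targets '[[[0.691, -0.083, 0.02, -0.5, 0.3], [0.691, -0.083, 0.02, -0.5, 0.3], [0.691, -0.083, 0.02, -0.5, 0.3], [0.691, -0.083, 0.02, -0.5, 0.3], [0.691, -0.083, 0.02, -0.5, 0.3], [0.691, -0.083, 0.02, -0.5, 0.3], [0.691, -0.083, 0.02, -0.5, 0.3], [0.691, -0.083, 0.02, -0.5, 0.3], [0.691, -0.083, 0.02, -0.5, 0.3], [0.691, -0.083, 0.02, -0.5, 0.3], [0.691, -0.083, 0.02, -0.5, 0.3], [0.691, -0.083, 0.02, -0.5, 0.3]]]'

```text
clock: 10.32
position: [701.1, 2.2, 363.4]
orientation: [-179.9, 0.0, 74.9]
ft_force: [-0.4, -0.2, -0.3]
width: 60.2
grip_force: 0.0
```

Request:
apply_moves --targets '[[[0, 0, 0, -0.01, 0.3], [0, 0, 0, -0.01, 0.3]]]'

```text
clock: 10.48
position: [701.0, 2.1, 363.4]
orientation: [-179.9, 0.0, 76.4]
ft_force: [-0.8, 0.2, -0.8]
width: 59.7
grip_force: 0.0
```

```bash
python3 - <<'E'
from h import *
go((109,25,143,90),tip=166)
go((69,25,143,90),tip=166)
go((54,25,143,90),tip=166)
shot('scene','s6.png')
i=cv2.imread('pics/s6.png')[140:290,190:390];cv2.imwrite('pics/s6c.png',cv2.resize(i,None,fx=3,fy=3,interpolation=cv2.INTER_CUBIC))
E
```

```text
t 10.48 now seat xy 107.1 23.7 TCPz 363.4 yaw rel 87.8 F [-0.8  0.2 -0.8] w 59.7
mm [ 1.  2. 54.] row [0.005 0.006 0.181] -0.012 n 2
t 10.48 now seat xy 107.1 23.7 TCPz 363.4 yaw rel 87.8 F [-0.8  0.2 -0.8] w 59.7
mm [ -0. -38.  54.] row [-0.001 -0.127  0.181] -0.012 n 2
t 10.48 now seat xy 107.1 23.7 TCPz 363.4 yaw rel 87.8 F [-0.8  0.2 -0.8] w 59.7
mm [ -1. -53.  54.] row [-0.003 -0.177  0.181] -0.012 n 2
```

View pics/s6c.png

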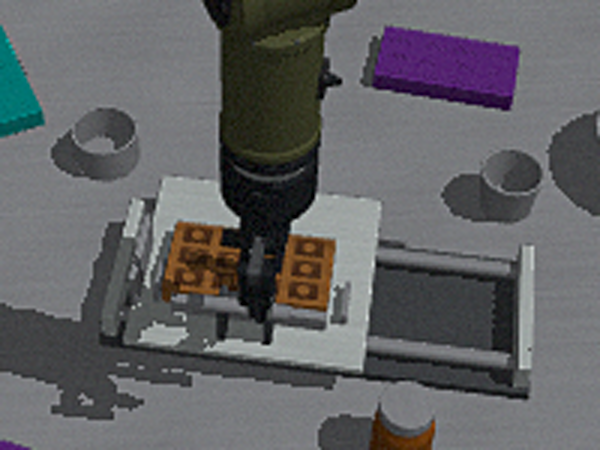

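The fingers straddle the cross bar left of its stem (255,290). I'll descend and close partly around the bar without gripping it, then draw it forward under control.

Request:
apply_moves --targets '[[[0.003, 0.006, 0.08, -0.012, 0.3], [0.003, 0.006, 0.181, -0.012, 0.3], [0.003, 0.006, 0.181, -0.012, 0.45], [0.003, 0.006, 0.181, -0.012, 0.6], [0.003, 0.006, 0.181, -0.012, 0.6], [0.003, 0.006, 0.181, -0.012, 0.6]]]'

```text
clock: 11.03
position: [703.4, 3.2, 313.6]
orientation: [179.9, -0.0, 78.5]
ft_force: [0.7, -0.6, 0.8]
width: 34.3
grip_force: 0.0
```

Request:
apply_moves --targets '[[[0, -0.02, 0, 0, 0.6], [0, -0.04, 0, 0, 0.6], [0, -0.06, 0, 0, 0.6], [0, -0.075, 0, 0, 0.6], [0, -0.09, 0, 0, 0.6], [0, -0.105, 0, 0, 0.6], [0, -0.12, 0, 0, 0.6], [0, -0.13, 0, 0, 0.6], [0, -0.14, 0, 0, 0.6], [0, -0.15, 0, 0, 0.6], [0, -0.16, 0, 0, 0.6], [0, -0.168, 0, 0, 0.6]]]'

```text
clock: 12.03
position: [652.6, 13.1, 310.9]
orientation: [-179.9, 0.0, 78.5]
ft_force: [-1.3, -0.6, -0.4]
width: 34.3
grip_force: 0.0
```

```bash
python3 - <<'E'
from h import *
go((58,25,143,90),tip=166)
b=bar(shot('scene')[1]);b=b[(b[:,1]<5)&(b[:,2]>155)];print(len(b),np.median(b,0))
board('scene')
E
```

```text
t 12.03 now seat xy 57.5 25.0 TCPz 310.9 yaw rel 89.9 F [-1.3 -0.6 -0.4] w 34.3
mm [0. 1. 2.] row [0.    0.002 0.006] -0.0 n 1
104 [ 56.53199037 -17.74367872 172.92573902]
scene board 350 [  7.1 -46.3] [74.3 97.3] 88.8
```

Request:
apply_moves --targets '[[[0, 0, -0.08, 0, 0.6], [0, 0, -0.2, 0, 0.5], [-0.13, 0, -0.25, 0, 1], [-0.27, 0, -0.25, 0, 1], [-0.41, 0, -0.25, 0, 1], [-0.55, 0, -0.25, 0, 1], [-0.69, 0, -0.25, 0, 1], [-0.8, 0, -0.25, 0, 1], [-0.8, 0, -0.25, 0, 1]]]'

```text
clock: 12.88
position: [603.3, -233.4, 385.3]
orientation: [-179.9, 0.3, 77.7]
ft_force: [-0.7, -1.1, -1.2]
width: 0.2
grip_force: 0.0
```

```bash
python3 - <<'E'
from h import *
go((10,-165,75,90))
board();board('scene','s7.png')
for n in('top','scene'):
    W=shot(n)[1];z=W[...,2];r=W[...,:2]-SEAT;a,b=r@X,r@Y
    m=(z>86)&(z<97)&(b<-100)&(b>-140)&(abs(a)<90);print('plate',m.sum(),np.percentile(a[m],[3,97]),np.percentile(b[m],[3,50,97])) if m.any() else print(n,0)
b=bar(shot('scene')[1]);b=b[b[:,2]>155];print(len(b),np.median(b,0))
i=cv2.imread('pics/s7.png')[140:290,170:390];cv2.imwrite('pics/s7c.png',cv2.resize(i,None,fx=3.5,fy=3.5,interpolation=cv2.INTER_CUBIC))
E
```

```text
t 12.88 now seat xy 57.9 -226.4 TCPz 385.3 yaw rel 89.1 F [-0.7 -1.1 -1.2] w 0.2
mm [ 61. -49. 137.] row [ 0.202 -0.163  0.458] -0.005 n 4
top board 1153 [-8.3 -6.8] [ 85.5 157.2] 0.2
scene board 856 [ 6.8 -4.5] [ 96.5 159. ] 0.1
plate 59 [-37.39110889  36.58985631] [-114.75509678 -111.0124561  -107.15028044]
plate 68 [-30.78184381  45.95452681] [-113.86099133 -109.54915856 -106.29134832]
183 [ 56.4944081    0.95640005 172.79581341]
```

View pics/s7c.png

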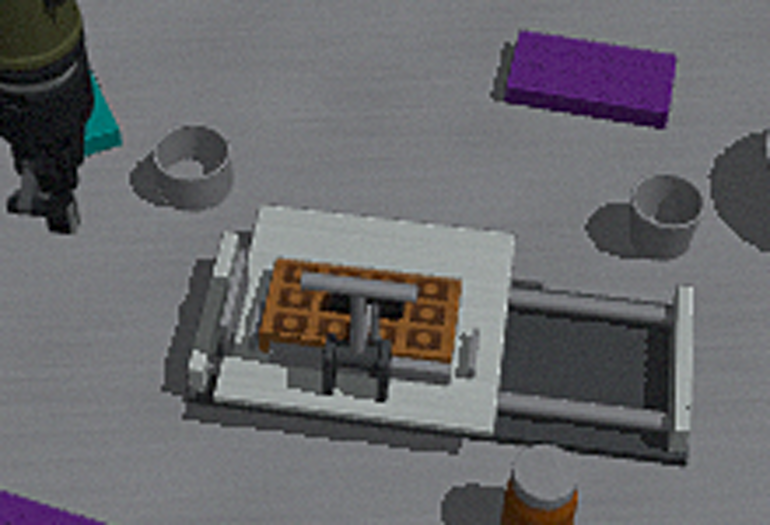

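The board (365,310) is seated with the foot bearing on it, and the bar (360,285) is up near 0.26 rad. Next is the push plate (225,300): x from -37 to 40, y ≈ -115.

Request:
apply_moves --targets '[[[0.1, -0.19, 0, -0.005, 1], [0.2, -0.19, 0.1, -0.005, 1], [0.2, -0.19, 0.25, -0.005, 1], [0.2, -0.19, 0.38, -0.005, 1], [0.2, -0.19, 0.465, -0.005, 1], [0.2, -0.19, 0.465, -0.005, 1]]]'

```text
clock: 13.63
position: [558.6, -149.6, 241.0]
orientation: [-179.4, -0.1, 79.6]
ft_force: [-2.2, -0.5, -1.8]
width: 0.0
grip_force: 0.0
```

Request:
apply_moves --targets '[[[0.04, 0, 0, 0, 1], [0.07, 0, 0, 0, 1], [0.1, 0, 0, 0, 1], [0.12, 0, 0, 0, 1], [0.14, 0, 0, 0, 1], [0.16, 0, 0, 0, 1], [0.18, 0, 0, 0, 1], [0.2, 0, 0, 0, 1]]]'

```text
clock: 14.3
position: [574.0, -96.0, 250.1]
orientation: [179.7, 0.4, 79.2]
ft_force: [-2.1, -9.6, 5.0]
width: 0.1
grip_force: 4.8
```

```bash
python3 - <<'E'
from h import *
go((2,4,72,90))
E
```

```text
t 14.3 now seat xy 2.0 -97.5 TCPz 250.1 yaw rel 90.6 F [-2.1 -9.6  5. ] w 0.1
mm [102.   1.   5.] row [0.338 0.004 0.017] 0.003 n 3
```

Request:
apply_moves --targets '[[[0.025, 0.002, 0.01, 0, 1], [0.05, 0.002, 0.015, 0, 1], [0.075, 0.004, 0.015, 0, 1], [0.1, 0.004, 0.015, 0, 1], [0.13, 0.004, 0.015, 0, 1], [0.16, 0.004, 0.015, 0, 1], [0.19, 0.004, 0.015, 0, 1], [0.22, 0.004, 0.015, 0, 1], [0.25, 0.004, 0.015, 0, 1], [0.28, 0.004, 0.015, 0, 1], [0.305, 0.004, 0.015, 0, 1], [0.32, 0.004, 0.015, 0, 1]]]'

```text
clock: 15.3
position: [591.7, 2.7, 242.7]
orientation: [-180.0, -0.0, 79.5]
ft_force: [-0.2, -0.4, -0.5]
width: 0.0
grip_force: 0.0
```

Request:
apply_moves --targets '[[[0.01, 0, 0, 0, 1], [0.02, 0, 0, 0, 1], [0.025, 0, 0, 0, 1]]]'

```text
clock: 15.55
position: [592.7, 5.6, 242.6]
orientation: [-179.9, 0.4, 79.3]
ft_force: [-5.0, -7.2, 7.0]
width: -0.1
grip_force: 4.7
```

```bash
python3 - <<'E'
from h import *
go((2,4,72,90))
SEAT0=SEAT.copy()
for n in('top','scene'):
    W=shot(n)[1];z=W[...,2];r=W[...,:2]-SEAT;a,b=r@X,r@Y
    for c in(-60,0,60):
        k=(abs(z-48)<4)&(b>180)&(b<275)&(abs(a-c)<12);print(n,c,'bed left edge',np.percentile(b[k],98) if k.any() else 0)
E
```

```text
t 15.55 now seat xy 0.3 5.8 TCPz 242.6 yaw rel 90.7 F [-5.  -7.2  7. ] w -0.1
mm [-2.  2. -2.] row [-0.006  0.006 -0.008] 0.004 n 1
top -60 bed left edge 269.0518055007113
top 0 bed left edge 269.5657146640227
top 60 bed left edge 266.3453511656292
scene -60 bed left edge 271.27132913047467
scene 0 bed left edge 268.70785791061815
scene 60 bed left edge 266.28858407852454
```

Request:
apply_moves --targets '[[[0.01, 0, 0, 0, 1], [0.013, 0, 0, 0, 1], [0.013, 0, 0, 0, 1]]]'

```text
clock: 15.9
position: [593.1, 6.3, 242.5]
orientation: [-179.8, 0.7, 79.1]
ft_force: [-7.9, -12.6, 9.0]
width: -0.0
grip_force: 6.8
```

Request:
apply_moves --targets '[[[-0.1, 0, 0, 0, 1], [-0.2, 0, 0, 0, 1], [-0.3, 0, -0.15, 0, 1], [-0.4, 0, -0.3, 0, 1], [-0.55, 0, -0.3, 0, 1], [-0.7, 0, -0.3, 0, 1], [-0.7, 0, -0.3, 0, 1], [-0.7, 0, -0.3, 0, 1]]]'

```text
clock: 16.57
position: [553.6, -202.7, 332.9]
orientation: [180.0, 0.2, 78.7]
ft_force: [-0.6, -1.4, -0.3]
width: 0.0
grip_force: 0.0
```

```bash
python3 - <<'E'
import h
from h import *
go((2,4,72,90))
h.SEAT=SEAT+130*Y
board();board('scene','s8.png')
b=h.bar(shot('scene')[1]);b=b[b[:,2]>155];print(len(b),np.median(b,0))
for n in('top','scene'):
    W=shot(n)[1];z=W[...,2];r=W[...,:2]-h.SEAT;a,b=r@X,r@Y
    m=(z>86)&(z<97)&(b<-90)&(b>-150)&(abs(a)<90);print('plate',m.sum(),np.percentile(b[m],[3,50,97]))
i=cv2.imread('pics/s8.png')[140:290,170:390];cv2.imwrite('pics/s8c.png',cv2.resize(i,None,fx=3.5,fy=3.5,interpolation=cv2.INTER_CUBIC))
E
```

```text
t 16.57 now seat xy 3.1 -206.1 TCPz 332.9 yaw rel 90.1 F [-0.6 -1.4 -0.3] w 0.0
mm [210.  -1.  88.] row [ 0.7   -0.003  0.293] 0.001 n 6
top board 1156 [-7.8 -3.8] [ 85.3 159.9] 0.2
scene board 878 [ 6.8 -1.6] [158.3  94.5] 90.0
189 [ 5.71751496e+01 -5.09526101e-02  1.72503753e+02]
plate 54 [-115.44704457 -111.42267985 -107.64147459]
plate 65 [-114.05827032 -110.30465811 -106.52053948]
```

View pics/s8c.png

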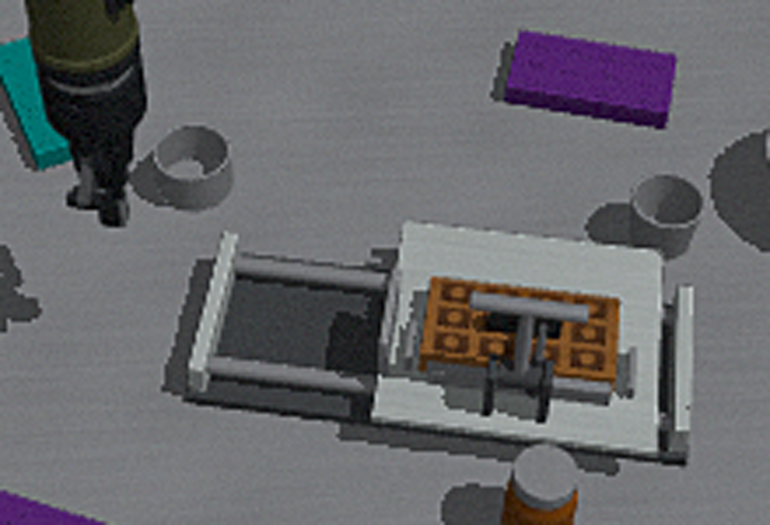

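The carriage is home at the left (plate moved 130 mm, within 1 mm). The board (525,325) is seated under the foot, and the gripper touches nothing.

```bash
python3 -c "
from station import robot
print(robot.sign_off())"
```

```text
the job is handed in; nothing more can be done
None
```

The job is handed in, with no verdict shown. By the last camera check, the board was seated square against the back stop with the foot bearing on it, and the carriage was home in the brushing station.

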